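# Set the frame jig's slide and lock it with the quick-release pin

### The job

Crank the steel handwheel clockwise until the red line on the slide meets the red lines on the clevis, then take the ball-lock pin from its wooden rack and, squeezing its two red side buttons so that its balls draw in, push it from the robot's side through the lined-up holes until its shoulder is home against the clevis. Let go so that the balls spring out behind the far cheek and lock it, and leave the tape measure, pipe ring and spray bottle where they stand.

Things in the scene. Friction and masses are not known exactly. Their poses are not given: they have to be found in the camera images.
- jig: Blue steel jig fixed on the bench; origin at bench level under the clevis region, x = insertion direction of the pin (away from the robot), y = the slide's travel. Plate 12 mm thick: x -50..60, y -150..210 mm (and x 55..195, y -150..-30). Gearbox block: x +-45, y 107..193 mm, top 95 mm up. A white frame corner, 57 mm high, is clamped beside and behind the clevis.
- clevis_mouth (a point): Centre of the hole's mouth in the front face of the clevis, 90 mm above the bench. x points level into the hole, y along the slide's travel, z up. Two cheeks, each 12 mm thick, 50 mm wide, tops 115 mm above the bench with red lines over the hole, 28 mm apart; 18 mm round holes; front face to far face 52 mm. Its place along the jig's y varies.
- slide_hole (a point): Centre of the 22 mm round hole in the slide's aluminium tongue (20 mm thick, 60 mm wide, red line on top) between the clevis cheeks; axes as the jig's. Lined up when slide_hole has y = 0 in clevis_mouth's frame; it then lies 26 mm behind clevis_mouth. The slide's red jaw (x +-22 mm, 98 mm high) stands 78 to 92 mm to the -y side of it.
- slide (a joint): Slide travel in m along the jig's +y, 0 at the start, up to 0.0335; 30 mm per turn of the handwheel; stays where it is left.
- crank (a joint): Handwheel angle in rad, 0 at the start, grows clockwise seen from above, up to 7.0; needs 3 to 5 N at the handle and stays where it is left.
- crank_axis (a point): Point on the handwheel's upright axis at the height of the handle's grip (137 mm above the bench). Steel wheel of 100 mm diameter, top 108 mm above the bench.
- crank_grip (a point): Grip centre of the handwheel's upright black handle, a freely spinning sleeve of 16 mm diameter, 111 to 153 mm above the bench, 36 mm from the wheel's axis.
- rack: Fixed wooden rack, foot plate 135 x 66 x 8 mm, origin under the lying pin's shoulder, x towards the pin's nose. The head lies on a floor 30 mm high, between walls (x -70..-28 mm, 10 mm thick, 46 mm apart, tops 74 mm up) that hide both buttons: here the pin can be taken only by its neck, which rests on a 12 mm wide ledge 30 mm high. Pin axis 48 mm above the bench.
- pin_head (a point): Centre of the ball-lock pin's black head: 40 mm long, 26 wide, 36 high. x along the pin to its nose, y across the buttons, z up as it lies. On each y side a red button, 30 x 22 mm, standing 7 mm out (40 mm over both), pressed 5 mm in to its stop with 5 N (then 30 mm over both); both move together. Pin 0.22 kg, centre of mass 20 mm behind the shoulder: on the bench it lies level, axis 18 mm up.
- pin_shoulder (a point): Centre of the front face (shoulder) of the pin's bare metal neck: flat-sided, 28 mm long, 16 wide, 36 high, between head and shaft; 48 mm ahead of pin_head, same axes. Shaft 14 mm diameter, 80 mm long, the last 16 mm tapered to 6. 55 to 61 mm from the shoulder balls stand out, up and down, 11.5 mm from the axis: too wide for the holes. Pressed buttons draw them in.
- pin_ball (a joint): How far the upper ball is drawn in, in m: 0 = out (buttons free, locked), 0.005 = fully in (buttons at their stops).
- partsbox: Open cardboard box of steel plates, 130 x 100 x 60 mm high, fixed; origin at the centre of its underside. It and the rack may change places.
- tape_center (a point): Centre of a yellow tape measure, loose, 60 x 55 mm, 36 mm high. Bystander.
- pipe_center (a point): Centre of a loose pale-blue pipe ring standing on end, 72 mm diameter, 50 mm high. Bystander.
- spray_center (a point): Point on the axis of a loose spray bottle, 74 mm diameter, 210 mm high, 100 mm above its foot. Bystander.
Mind the look-alikes: they are no part of the job. What is meant by the part that bears pin_head is not blue, orange or purple, and is the larger of those in its own colour.

How it is judged:
On the way, in this order (a step that is already met when the one before it is completed fails the run):
1. the slide's hole is cranked into line with the clevis holes, within 3 mm (y of slide_hole in the frame of clevis_mouth between -0.003 and 0.003 m), for 0.2 s.
2. the pin is home through clevis and slide (x of pin_shoulder in the frame of clevis_mouth above -0.005 m and angle between the x axis of pin_shoulder and the x axis of clevis_mouth, either way round below 0.15 rad and distance between pin_shoulder and clevis_mouth below 0.008 m), for 0.1 s.
At the end, for the whole second after the job is handed in: The pin stands through clevis and slide from the front, its shoulder within 5 mm of the clevis's front face (within 8 mm of the mouth's centre, axis within 0.15 rad), its balls sprung out (drawn in less than 1 mm) behind the far cheek, at rest; the slide's hole within 3 mm of the clevis holes' line (all of step 1 and all of step 2 and value of joint pin_ball below 0.001 m and linear speed of pin below 0.02 m/s); the robot touches nothing.
It fails at once if the tape measure is pushed more than 25 mm (distance of tape_center from where it was at the start of the episode above 0.025 m).
It fails at once if the pipe ring is pushed more than 25 mm (distance of pipe_center from where it was at the start of the episode above 0.025 m).
It fails at once if the spray bottle is pushed more than 25 mm (distance of spray_center from where it was at the start of the episode above 0.025 m).
It also fails if it takes over 72 s, if anything falls off the work surface, if the arm or the gripper's body presses on something with over 40 N, if the wrist force passes 120 N, or if a joint passes its speed limit or range.

### The arm

A 6-joint arm with a two-finger parallel gripper is mounted at the origin on the work surface. World frame = base frame: x ahead of the robot, y to its left, z up, the work surface at z = 0. Lengths are in m, angles in rad, forces in N, time in s.
With the tool pointing down it reaches from about 0.275 to 0.85 m from the base axis. Payload 19 kg.
Tool frame: the origin (TCP) lies where the fingers leave the gripper's body, on its centre line; the fingertips stand ctrl.tip_reach ahead of it and the grasp point (between the pads) lies 54 mm ahead of it (ctrl.tip_reach is the distance from the TCP to the fingertips, in m); z points along the fingers, y is the direction in which the jaws open and shut (so a half turn about z gives the same grasp; the last joint's range is limited). The gripper opens to 85 mm and grips with 20 to 120 N. Pads are 22 mm wide; open, the fingers measure 114 mm over their backs; the gripper's body (76 mm by 85 mm) begins 54 mm behind the grasp point. The pads swing forward as they close: fully open they stand 13 mm farther back than shut.
Start: joints at [-0.134, 0.15, 1.437, -0, 1.554, -0.134], TCP at [0.575, -0, 0.304] pointing down, gripper open.
Joint ranges: [-2.8, 2.8], [-0.68, 2.1], [0.12, 2.68], [-1.39, 4.53], [0.16, 2.79], [-2.81, 2.81]. Speed limits (rad/s): [1.89, 1.89, 2.22, 3.01, 3.01, 3.01].

### API

Orientations are given as [roll, pitch, yaw] about the fixed x, y, z axes, in that order (R = Rz(yaw) Ry(pitch) Rx(roll)).
In Python, from bench import get_state, vision, ctrl gives the robot as it stands.
- The arm moves only by the shell command python3 -m handwheel 'ROWS' [OPENING] [FORCE]. ROWS is JSON, a list of rows, each a list of 6 numbers: the shift along the tool's x, y, z normalised to -1 to 1, where 1 is 500 mm, then the turn, a rotation vector about the tool's x, y, z normalised to -1 to 1, where 1 is 360 degrees. A call has 1 to 12 rows; each row shifts and turns the pose as measured when the row begins, along the tool's axes as they then stand; what a row does not reach is not made up. A row lasts 1/10 s, in which the tool goes at most 50 mm and 8.59 degrees, less where a joint would pass 70% of its speed; a pose out of reach is approached as far as the arm can. A call with a number of a shift or a turn outside -1 to 1 is refused whole. A call with a gripper value outside its range is refused whole. OPENING is the gripper command: -1 is shut, 1 is fully open, values between are in proportion, set as the call begins (- or left out, the last holds). The fingers move at their own pace and stop on an object; FORCE is the grip in N (left out, the last holds). Time passes only in rows, so rows that do not move let the fingers close. It gives the time, the measured TCP pose, the force and the opening at its end, in the units of the state.
- get_state(): the state, without advancing time (a new reading comes with each control period).
- vision.get_image(name): name is "scene" or "side" or "wrist"; returns the picture (420x560x3 uint8, blue, green, red); there is no depth.
- vision.calibration(name): a dict with "vertical_fov" (degrees; the focal length in pixels is half the picture's height over the tangent of half this angle, whatever the lens; pixels are square), "cx", "cy" (the principal point, pixels), "extrinsics" (4x4, takes a point from camera to world coordinates). Camera axes: x right, y up, looking along -z (the intrinsics and any distortion apply to the point x, -y, -z); pixel columns grow to the right and rows downward; lengths in m; the calibration is good to about 2 mm. The wrist camera is an equidistant fisheye: a pixel r from the principal point sees the ray r / f radians off the axis. A picture is of the moment at which its call begins: read the wrist's pose just before it. calibration takes no time and is no camera call; for the wrist camera it gives the pose at the moment of the call.
- ctrl.finish_job(): hands the job in, once; it reports no verdict.
The state is a dict: "time_s": time; "q": joint angles; "joint_velocities": joint speeds; "tau": joint torques, N m; "position": TCP position; "tcp_rot": TCP orientation; "wrist_force": force on the tool from outside, world axes, zero at the start; "torque": the same for the moment, N m; "finger_gap": finger opening in m.
Only numpy, scipy, OpenCV 4.12 (cv2) and the standard library are available. Lean on these libraries where they do the work, as an engineer would, in place of code of your own. Each camera call takes 0.05 s, during which the arm holds its last target. There are 200 camera calls.

## Working session

There is one attempt and no reset: what is moved stays moved. The work goes in short steps, Python scripts to look and compute and a shell command to move; the robot and the scene stay as the last step left them, time stands still between calls to the robot, and variables do not carry over. Pictures are saved under pics/ and viewed, about 8 in all and at most 12, crops included, and the job is handed in when it is done.

```bash
ls; mkdir -p pics
cat > h.py <<'E'
import numpy as np, cv2
from bench import get_state, vision, ctrl
from scipy.spatial.transform import Rotation as R
def snap(n,f):
    c=vision.calibration(n); im=vision.get_image(n); cv2.imwrite('pics/'+f+'.png',im); np.save('pics/'+f+'.npy',c,allow_pickle=True); return im,c
def load(f): return cv2.imread('pics/'+f+'.png'), np.load('pics/'+f+'.npy',allow_pickle=True).item()
def ray(c,u,v,fish=False):
    f=210/np.tan(np.radians(c['vertical_fov'])/2); E=np.array(c['extrinsics'])
    x,y=u-c['cx'],v-c['cy']
    if fish:
        r=np.hypot(x,y); t=r/f; s=np.sin(t)/max(r,1e-9); d=np.array([x*s,-y*s,-np.cos(t)])
    else: d=np.array([x/f,-y/f,-1])
    d=E[:3,:3]@d; return E[:3,3],d/np.linalg.norm(d)
def onz(c,u,v,z,fish=False):
    o,d=ray(c,u,v,fish); return o+d*(z-o[2])/d[2]
def tri(rays):
    A=np.zeros((3,3));b=np.zeros(3)
    for o,d in rays:
        P=np.eye(3)-np.outer(d,d);A+=P;b+=P@o
    p=np.linalg.solve(A,b); return p,[np.linalg.norm((np.eye(3)-np.outer(d,d))@(p-o)) for o,d in rays]
def proj(c,p,fish=False):
    f=210/np.tan(np.radians(c['vertical_fov'])/2); E=np.array(c['extrinsics'])
    q=E[:3,:3].T@(np.array(p)-E[:3,3]); x,y,z=q[0],-q[1],-q[2]
    if fish:
        r=np.hypot(x,y); t=np.arctan2(r,z); return c['cx']+f*t*x/r,c['cy']+f*t*y/r
    return c['cx']+f*x/z,c['cy']+f*y/z
E
python3 - <<'E'
from h import *
s=get_state();print(s['time_s'],s['position'],s['tcp_rot'],ctrl.tip_reach,s['finger_gap'])
a=[]
for n in['scene','side','wrist']:
    im,c=snap(n,n+'0');E=np.array(c['extrinsics']);print(n,c['vertical_fov'],c['cx'],c['cy'],[k for k in c],E[:3,3].round(3),(-E[:3,2]).round(3))
E
```

```text
pics
0.0 [ 5.74838358e-01 -2.50625405e-05  3.03288366e-01] [-3.14039261e+00 -1.09600760e-04  1.57076334e+00] 0.0726 0.08514103772690627
scene 52.228740764071404 277.9552619319596 213.4518794014178 ['vertical_fov', 'cx', 'cy', 'extrinsics'] [ 1.375 -0.17   0.891] [-0.758  0.07  -0.648]
side 53.59291424337444 282.9379949433696 213.98730185244764 ['vertical_fov', 'cx', 'cy', 'extrinsics'] [ 0.403 -1.044  0.711] [ 0.093  0.843 -0.529]
wrist 65.70646984690485 279.2440335107338 203.77962653698177 ['vertical_fov', 'cx', 'cy', 'extrinsics'] [0.575 0.078 0.373] [-0.003 -0.308 -0.951]
```

View pics/scene0.png

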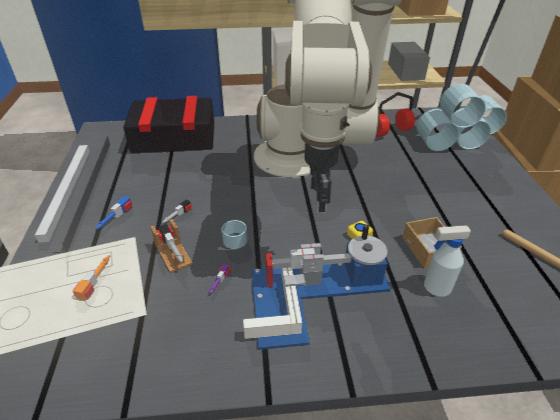

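View pics/side0.png

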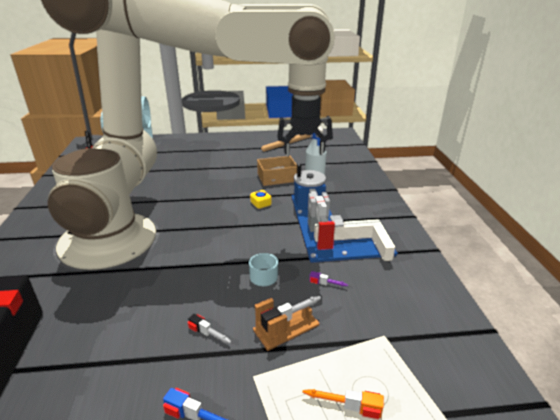

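View pics/wrist0.png

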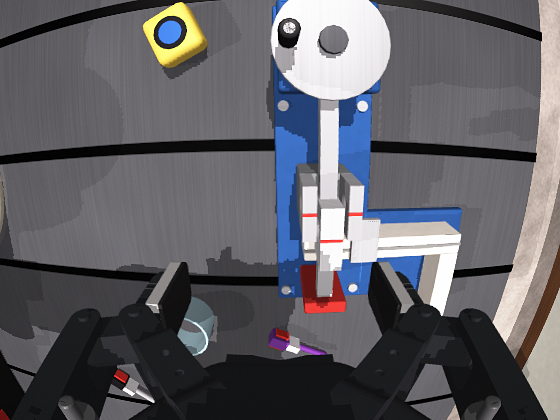

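The wrist view shows the wheel hub at (333,39), the handle at (289,27), the clevis red lines at about (309,215) and (357,214), and the slide line at (331,241). The target pin lies in the rack, at scene (172,243) and side (290,315). A smaller look-alike lies beside it.

Run:
```python
from h import *
for n in['wrist','scene','side']:
    im,c=load(n+'0');hsv=cv2.cvtColor(im,cv2.COLOR_BGR2HSV)
    m=(((hsv[...,0]<6)|(hsv[...,0]>174))&(hsv[...,1]>130)&(hsv[...,2]>90)).astype(np.uint8)
    k,l,st,ce=cv2.connectedComponentsWithStats(m)
    print(n,[(tuple(ce[i].round(1)),tuple(st[i][:5])) for i in range(1,k) if st[i][4]>8])
w=load('wrist0')[1]
for nm,u,v,z in[('handle',289,25,.153),('cl1',309,215,.115),('cl2',357,214,.115),('slide',331,241,.115),('hub',333,39,.115),('tape',173,33,.036)]:
    print(nm,onz(w,u,v,z,True).round(4))
a,b=load('scene0')[1],load('side0')[1]
for nm,u,v,z in [('handle',364,229,.153),('hub',368,247,.115)]: print(nm,onz(a,u,v,z).round(4))
im,_=load('wrist0');cr=im[0:320,230:420]
c1=cv2.resize(cr,None,fx=1.85,fy=1.85,interpolation=cv2.INTER_CUBIC)
s=cv2.resize(load('side0')[0][285:355,245:330],(400,330),interpolation=cv2.INTER_CUBIC);t=cv2.resize(load('scene0')[0][215:275,145:200],(400,262),interpolation=cv2.INTER_CUBIC)
o=np.zeros((600,760,3),np.uint8);o[:592,:352]=c1[:592,:352];o[:330,352:752]=s;o[335:597,352:752]=t;cv2.imwrite('pics/c1.png',o)
```

```text
wrist [((np.float64(355.6), np.float64(213.9)), (np.int32(348), np.int32(212), np.int32(15), np.int32(4), np.int32(45))), ((np.float64(309.0), np.float64(215.0)), (np.int32(302), np.int32(214), np.int32(15), np.int32(3), np.int32(45))), ((np.float64(330.0), np.float64(240.8)), (np.int32(320), np.int32(240), np.int32(23), np.int32(3), np.int32(55))), ((np.float64(320.3), np.float64(293.5)), (np.int32(301), np.int32(266), np.int32(45), np.int32(48), np.int32(1241))), ((np.float64(282.0), np.float64(333.9)), (np.int32(276), np.int32(328), np.int32(13), np.int32(12), np.int32(105))), ((np.float64(120.7), np.float64(375.7)), (np.int32(114), np.int32(369), np.int32(14), np.int32(14), np.int32(110))), ((np.float64(3.2), np.float64(415.3)), (np.int32(0), np.int32(409), np.int32(10), np.int32(11), np.int32(63)))]
scene [((np.float64(147.0), np.float64(114.3)), (np.int32(138), np.int32(97), np.int32(19), np.int32(35), np.int32(401))), ((np.float64(189.4), np.float64(112.6)), (np.int32(182), np.int32(96), np.int32(16), np.int32(34), np.int32(391))), ((np.float64(404.7), np.float64(119.4)), (np.
[... 1450 characters left out ...]
3))), ((np.float64(192.2), np.float64(325.8)), (np.int32(188), np.int32(321), np.int32(9), np.int32(11), np.int32(67))), ((np.float64(182.7), np.float64(390.6)), (np.int32(176), np.int32(388), np.int32(14), np.int32(7), np.int32(24))), ((np.float64(170.8), np.float64(410.5)), (np.int32(163), np.int32(404), np.int32(16), np.int32(15), np.int32(143))), ((np.float64(370.7), np.float64(412.5)), (np.int32(363), np.int32(407), np.int32(17), np.int32(12), np.int32(156)))]
handle [0.5805 0.1312 0.153 ]
cl1 [ 0.5992 -0.0151  0.115 ]
cl2 [ 0.6407 -0.0143  0.115 ]
slide [ 0.6194 -0.0394  0.115 ]
hub [0.6159 0.1299 0.115 ]
tape [0.4623 0.1572 0.036 ]
handle [0.593 0.122 0.153]
hub [0.6205 0.1306 0.115 ]
```

View pics/c1.png

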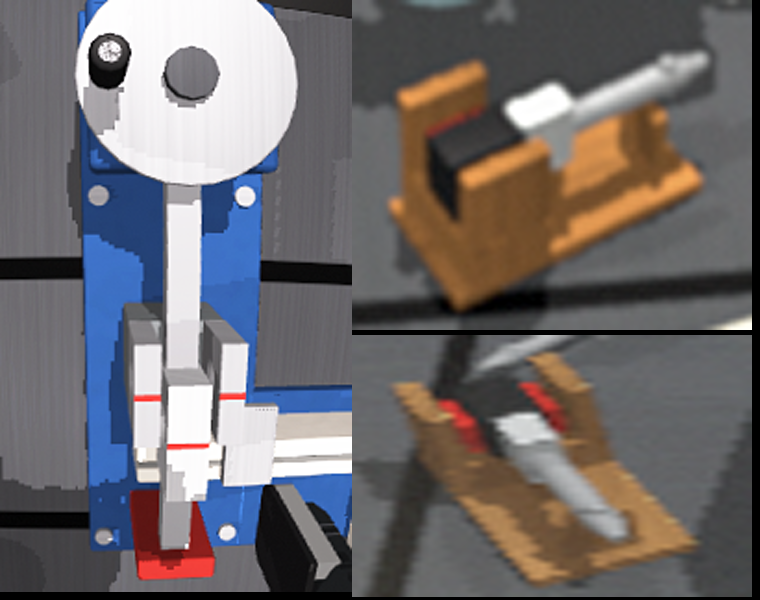

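```bash
python3 -m handwheel '[[0.09,0.004,0,0,0,0],[0.09,0.004,0,0,0,0],[0.08,0.004,0,0,0,0],[0,0,0,0,0,0],[0,0,0,0,0,0]]'
python3 - <<'E'
from h import *
s=get_state();print(s['time_s'],s['position'],s['tcp_rot'])
im,w=snap('wrist','wrist1')
a,b=load('scene0')[1],load('side0')[1]
print('spray foot',onz(a,440,285,0.0),onz(a,460,234,.2))
# rack coarse
for nm,ps,pd in [('nose',(352+0,0),(0,0))][:0]: pass
S=lambda x,y:((x-352)/4.706+245,y/4.714+285); T=lambda x,y:((x-352)/7.27+145,(y-335)/4.367+215)
for nm,p,q in [('nose',(705,60),(625,528)),('sh',(578,108),(545,435))]:
    print(nm,tri([ray(b,*S(*p)),ray(a,*T(*q))]))
E
```

```text
time_s: 0.65
position: [0.5809, 0.1335, 0.3019]
tcp_rot: [-3.138, 0.0, 1.568]
wrist_force: [-0.3, 0.3, -0.1]
finger_gap: 0.0858
0.65 [0.58093063 0.13351172 0.30185762] [-3.13834879e+00  2.80874513e-04  1.56814456e+00]
spray foot [0.66753472 0.33139974 0.        ] [0.68051623 0.32424915 0.2       ]
nose (array([ 0.56221412, -0.35420888,  0.05099153]), [np.float64(0.003650395765924052), np.float64(0.0036503957659240792)])
sh (array([ 0.49361805, -0.38944627,  0.0641521 ]), [np.float64(0.006638141916679201), np.float64(0.006638141916679223)])
```

View pics/wrist1.png

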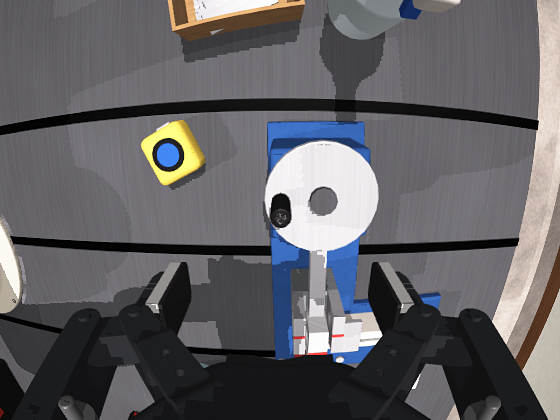

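Run:
```python
from h import *
w0,w1=load('wrist0')[1],load('wrist1')[1]
for nm,p,q in [('handle top',(289,27),(281,217)),('hub',(333,39),(322.5,201)),('tape',(171,32),(168,154)),('cl1',(309,215),(298,338)),('cl2',(355.6,213.9),(338.5,336)),('slide',(330,240.8),(317,353))]:
    print(nm,tri([ray(w0,*p,True),ray(w1,*q,True)]))
```

```text
handle top (array([0.58085593, 0.1302763 , 0.15077811]), [np.float64(0.0002847308157194801), np.float64(0.00028473081571959107)])
hub (array([0.61605885, 0.13034614, 0.11266131]), [np.float64(0.00016603299538328706), np.float64(0.00016603299538310855)])
tape (array([0.45846051, 0.15931082, 0.03313921]), [np.float64(0.0006005774930983975), np.float64(0.0006005774930984171)])
cl1 (array([ 0.59874062, -0.01450691,  0.1166514 ]), [np.float64(0.00026110506552626733), np.float64(0.00026110506552628603)])
cl2 (array([ 0.63980971, -0.01401712,  0.11575395]), [np.float64(0.0005405481743047224), np.float64(0.0005405481743045774)])
slide (array([ 0.61924699, -0.03986063,  0.11370597]), [np.float64(0.00054687200851087), np.float64(0.0005468720085108914)])
```

```bash
python3 -m handwheel '[[-0.006,0,0.08,0,0,0],[0,0,0.08,0,0,0],[0,0,0.058,0,0,0],[0,0,0,0,0,0]]' && python3 -m handwheel '[[0,0,0,0,0,0],[0,0,0,0,0,0],[0,0,0,0,0,0],[0,0,0,0,0,0],[0,0,0,0,0,0],[0,0,0,0,0,0],[0,0,0,0,0,0],[0,0,0,0,0,0]]' -1 25
```

```text
time_s: 1.1
position: [0.5811, 0.1261, 0.1908]
tcp_rot: [-3.141, 0.0, 1.564]
wrist_force: [-0.2, 0.5, -0.5]
finger_gap: 0.0854
time_s: 1.9
position: [0.5811, 0.1244, 0.197]
tcp_rot: [3.14, 0.001, 1.562]
wrist_force: [-0.4, -0.2, -4.0]
finger_gap: 0.0152
```

```bash
python3 -m handwheel '[[0.0246,0.0044,0.004,0,0,0],[0.0216,0.0124,0.004,0,0,0],[0,0,0,0,0,0]]'; python3 -c "
from h import *
print(get_state()['torque'])"
```

```text
time_s: 2.2
position: [0.5896, 0.1487, 0.1971]
tcp_rot: [3.139, -0.0, 1.562]
wrist_force: [7.0, -1.2, -16.5]
finger_gap: 0.015
[-0.23040136 -1.06071478 -0.0972379 ]
```

```bash
python3 -m handwheel '[[0.0152,0.020,0.005,0,0,0],[0.0076,0.0238,0.005,0,0,0],[-0.0008,0.025,0.005,0,0,0],[-0.0094,0.0232,0.005,0,0,0],[0,0,0,0,0,0]]'
```

```text
time_s: 2.7
position: [0.6387, 0.1538, 0.1971]
tcp_rot: [3.129, 0.002, 1.562]
wrist_force: [1.6, -3.0, -12.0]
finger_gap: 0.0151
```

```bash
python3 -m handwheel '[[-0.0194,0.016,0.005,0,0,0],[-0.023,0.0098,0.005,0,0,0],[-0.025,0.0012,0.005,0,0,0],[-0.0238,-0.0072,0.005,0,0,0],[-0.02,-0.015,0.005,0,0,0],[0,0,0,0,0,0]]'; python3 -c "
from h import *
snap('wrist','wrist2')"
```

```text
time_s: 3.3
position: [0.6412, 0.0996, 0.1972]
tcp_rot: [3.12, -0.006, 1.565]
wrist_force: [-3.4, -2.4, -17.1]
finger_gap: 0.015
```

```bash
python3 -m handwheel '[[-0.0154,-0.019,0.005,0,0,0],[-0.0066,-0.0242,0.005,0,0,0],[0.0022,-0.0248,0.005,0,0,0],[0,0,0,0,0,0]]'
cat > red.py <<'E'
from h import *
import sys
im,c=snap('wrist',sys.argv[1]);hsv=cv2.cvtColor(im,cv2.COLOR_BGR2HSV)
m=(((hsv[...,0]<6)|(hsv[...,0]>174))&(hsv[...,1]>110)&(hsv[...,2]>70)).astype(np.uint8)
k,l,st,ce=cv2.connectedComponentsWithStats(m)
for i in range(1,k):
    if st[i][4]>8: print(ce[i].round(1),st[i],onz(c,*ce[i],.115,True).round(4))
E
python3 red.py wrist3
```

```text
time_s: 3.75
position: [0.6115, 0.0887, 0.1966]
tcp_rot: [3.101, -0.004, 1.564]
wrist_force: [-3.1, 3.9, -18.2]
finger_gap: 0.015
```

```bash
python3 -m handwheel '[[0.0044,-0.018,0.005,0,0,0],[0.0096,-0.0154,0.005,0,0,0],[0,0,0,0,0,0]]' && python3 -m handwheel '[[0,0,0,0,0,0],[0,0,0,0,0,0],[0,0,0,0,0,0],[0,0,0,0,0,0],[0,0,0,0,0,0]]' 1 && python3 -m handwheel '[[0,0,-0.06,0,0,0],[0,0,-0.1,0,0,0],[-0.06,0,-0.06,0,0,0],[-0.06,0,0,0,0,0],[0,0,0,0,0,0]]' ; python3 red.py wrist4
```

```text
time_s: 4.1
position: [0.5982, 0.0927, 0.1966]
tcp_rot: [3.091, 0.002, 1.563]
wrist_force: [-3.6, 0.9, -14.7]
finger_gap: 0.015
time_s: 4.6
position: [0.5993, 0.0932, 0.1964]
tcp_rot: [3.089, 0.001, 1.563]
wrist_force: [-0.1, 0.4, -0.0]
finger_gap: 0.0847
time_s: 5.1
position: [0.5928, 0.0326, 0.3094]
tcp_rot: [3.092, 0.002, 1.565]
wrist_force: [-0.0, -0.3, -1.1]
finger_gap: 0.0856
[320.2 244. ] [314 243  14   4  42] [ 0.6387 -0.0141  0.115 ]
[276.4 246. ] [270 245  14   4  43] [ 0.599  -0.0148  0.115 ]
[298.9 245.2] [288 244  23   4  70] [ 0.6193 -0.0145  0.115 ]
[294.9 299.9] [ 275  271   43   45 1007] [ 0.6167 -0.0743  0.115 ]
[260.6 347.1] [255 342  12  11  95] [ 0.5809 -0.1368  0.115 ]
[112.3 389.3] [108 384  10  11  64] [ 0.3761 -0.2325  0.115 ]
```

```bash
python3 -m handwheel '[[-0.09,-0.027,0,0.004,0,0],[-0.09,-0.027,0,0.004,0,0],[-0.09,-0.027,0,0,0,0],[-0.09,-0.027,0,0,0,0],[-0.09,-0.027,0,0,0,0],[-0.09,-0.027,0,0,0,0],[-0.09,-0.027,0,0,0,0],[-0.09,-0.027,0,0,0,0],[0,0,0,0,0,0],[0,0,0,0,0,0]]'; python3 -c "
from h import *
print(snap('wrist','wrist5')[1]['extrinsics'][:3])"
```

```text
time_s: 6.15
position: [0.4817, -0.3323, 0.3035]
tcp_rot: [-3.137, -0.005, 1.573]
wrist_force: [0.5, 0.9, -0.0]
finger_gap: 0.0854
[[ 0.99997126 -0.0048073   0.00586245  0.48170987]
 [ 0.00280031  0.95278233  0.30364123 -0.25437691]
 [-0.00704534 -0.30361609  0.95276841  0.37310993]]
```

View pics/wrist5.png

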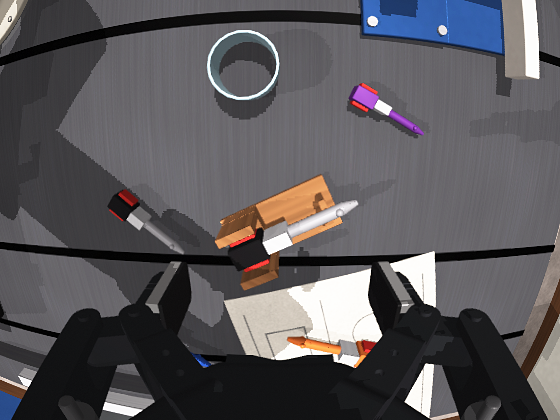

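Run:
```python
from h import *
c=load('wrist5')[1]
n=onz(c,356,204.5,.048,True);s=onz(c,291,232.5,.048,True);k=onz(c,276,241,.066,True);h=onz(c,249,249.5,.066,True)
print(n,s,k,h,np.hypot(*(n-s)[:2]),np.degrees(np.arctan2(*(n-h)[1::-1])),np.degrees(np.arctan2(*(n-s)[1::-1])),np.degrees(np.arctan2(*(n-k)[1::-1])))
print(np.hypot(*(k-h)[:2]),get_state()['q'])
```

```text
[ 0.56169658 -0.35838128  0.048     ] [ 0.49253017 -0.39056169  0.048     ] [ 0.47658039 -0.39264224  0.066     ] [ 0.44823833 -0.40274196  0.066     ] 0.07628611552238947 21.354846182546094 24.950710324021614 21.9257720996978
0.030087818625558486 [-7.35144925e-01  1.75339094e-01  1.40955380e+00  5.09658740e-05
  1.56367072e+00 -7.38005804e-01]
```

```bash
python3 -m handwheel '[[-0.015,0,0,0,0,0.0232],[-0.015,0,0,0,0,0.0232],[-0.015,0,0,0,0,0.0232],[-0.015,0,0,0,0,0.0232],[0,0,0.015,0,0,0.0232],[0,0,0.015,0,0,0.0232],[0,0,0.015,0,0,0.0232],[0,0,0.015,0,0,0.0232],[0,0,0,0,0,0]]'; python3 -c "
from h import *
print(get_state()['q']);im,_=snap('wrist','wrist6')"
```

```text
time_s: 7.1
position: [0.4825, -0.3481, 0.272]
tcp_rot: [-3.134, 0.002, 0.379]
wrist_force: [-0.9, -0.2, 0.0]
finger_gap: 0.0851
[-0.75526812  0.20810038  1.43422515  0.00196879  1.50710192  0.43650011]
```

View pics/wrist6.png

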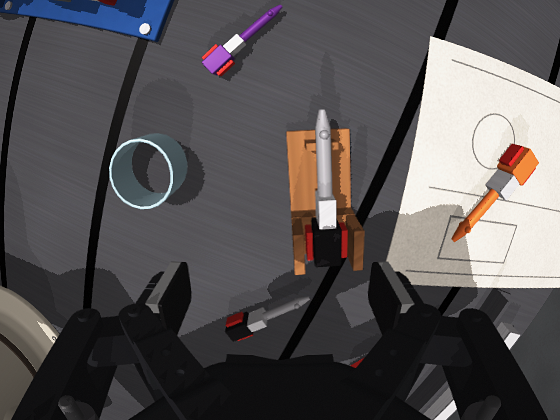

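Run:
```python
from h import *
a,c=load('wrist5')[1],load('wrist6')[1]
P={}
for nm,p,q in[('nose',(356,204.5),(322.5,111)),('shoulder',(291,232.5),(326,198)),('neck',(276,241),(327,213)),('head',(249,249.5),(326.5,242))]:
    P[nm]=tri([ray(a,*p,True),ray(c,*q,True)]);print(nm,P[nm])
for nm,q,z in[('nose',(322.5,111),.048),('sh',(326,198),.058),('neck',(327,213),.066),('head',(326.5,242),.066)]: P[nm]=onz(c,*q,z,True);print(nm,P[nm])
d=P['nose']-P['neck'];print(np.hypot(*d[:2]),np.degrees(np.arctan2(d[1],d[0])))
d=P['neck']-P['head'];print(np.hypot(*d[:2]),np.degrees(np.arctan2(d[1],d[0])))
s=get_state();print(s['position'],s['tcp_rot'])
```

```text
nose (array([ 0.56099678, -0.35678219,  0.05194027]), [np.float64(0.00043106274780937574), np.float64(0.0004310627478095585)])
shoulder (array([ 0.49121728, -0.38826858,  0.05781024]), [np.float64(0.0019548456530889264), np.float64(0.0019548456530888926)])
neck (array([ 0.47637707, -0.39756764,  0.05514537]), [np.float64(4.130408879354336e-05), np.float64(4.130408879361813e-05)])
head (array([ 0.4460816 , -0.41199077,  0.04730157]), [np.float64(0.00022266579925453683), np.float64(0.00022266579925450599)])
nose [ 0.56134581 -0.35694615  0.048     ]
sh [ 0.49011037 -0.38993153  0.058     ]
neck [ 0.47937671 -0.39466089  0.066     ]
head [ 0.45294621 -0.40632834  0.066     ]
0.09022934140041118 24.70759416992373
0.02889119160437031 23.81852716365221
[ 0.48261902 -0.34818556  0.27268708] [-3.13435285e+00  1.06928406e-03  3.84506112e-01]
```

```bash
python3 -m handwheel '[[-0.022,0.041,0.06,0,0,-0.0064],[-0.022,0.041,0.06,0,0,0],[0,0,0.04,0,0,0],[0,0,0,0,0,0]]'; python3 -c "
from h import *
im,c=snap('wrist','wrist7');print(get_state()['position'],get_state()['tcp_rot'])
cv2.imwrite('pics/w7.png',im)"
```

```text
time_s: 7.55
position: [0.4813, -0.3928, 0.1934]
tcp_rot: [-3.139, -0.002, 0.453]
wrist_force: [0.7, 0.6, -0.1]
finger_gap: 0.0855
[ 0.48159908 -0.39311612  0.19506706] [-3.14068794e+00 -2.02622653e-03  4.52149397e-01]
```

View pics/wrist7.png

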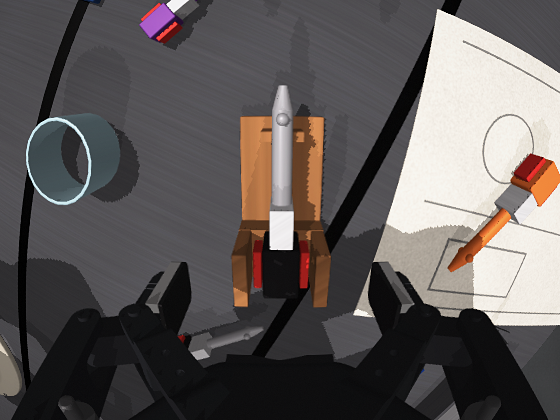

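Run:
```python
from h import *
c=load('wrist7')[1];s=get_state();p=s['position'];y=s['tcp_rot'][2]
tx=np.array([np.cos(y),np.sin(y)]);ty=np.array([np.sin(y),-np.cos(y)])
for nm,q,z in[('nose',(283,86),.048),('sh',(282.5,208),.066),('neckback',(281.5,249),.066),('head',(280.5,272),.066),('wallfrontL',(240,232),.074),('wallfrontR',(321,231),.074)]:
    P=onz(c,*q,z,True);d=P[:2]-p[:2];print(nm,P.round(4),'tool',(d@tx).round(4),(d@ty).round(4))
print(p,y)
```

```text
nose [ 0.5623 -0.3562  0.048 ] tool 0.0887 0.002
sh [ 0.4928 -0.3897  0.066 ] tool 0.0116 0.0018
neckback [ 0.4665 -0.4019  0.066 ] tool -0.0174 0.0013
head [ 0.4501 -0.4091  0.066 ] tool -0.0353 0.0006
wallfrontL [ 0.469  -0.3713  0.074 ] tool -0.0018 -0.0251
wallfrontR [ 0.4921 -0.4171  0.074 ] tool -0.001 0.0261
[ 0.48159908 -0.39311612  0.19506706] 0.45214939748460736
```

```bash
python3 -m handwheel '[[0.001,0.0034,0.058,0,0,0],[0,0,0.058,0,0,0],[0,0,0.054,0,0,0],[0,0,0,0,0,0]]' && python3 -c "
from h import *
s=get_state();print(s['position'],s['tcp_rot'])"
```

```text
time_s: 8.0
position: [0.4866, -0.3942, 0.1162]
tcp_rot: [3.133, -0.005, 0.465]
wrist_force: [0.3, 1.1, -0.4]
finger_gap: 0.0854
[ 0.48656115 -0.3941956   0.11621776] [ 3.13266033 -0.00534002  0.46498301]
```

```bash
python3 -m handwheel '[[-0.007,-0.003,0.017,0.0014,0,0.003],[0,0,0,0,0,0],[0,0,0,0,0,0]]' && python3 -c "
from h import *
s=get_state();p=s['position'];print(p,s['tcp_rot'])
d=p[:2]-np.array([.48160,-.39312]);y=.45215;print(d@[np.cos(y),np.sin(y)],d@[np.sin(y),-np.cos(y)])"
```

```text
time_s: 8.3
position: [0.4844, -0.3951, 0.1129]
tcp_rot: [3.137, -0.007, 0.448]
wrist_force: [-0.2, -0.2, -0.2]
finger_gap: 0.0855
[ 0.48437271 -0.39513685  0.11289489] [ 3.13660002 -0.00734678  0.44809584]
0.0016129213811277212 0.0030255714183933693
```

```bash
python3 -m handwheel '[[-0.002,-0.0026,0.011,0.0008,0.001,0],[0,0,0,0,0,0],[0,0,0,0,0,0]]' && python3 -m handwheel '[[0,0,0,0,0,0],[0,0,0,0,0,0],[0,0,0,0,0,0],[0,0,0,0,0,0],[0,0,0,0,0,0],[0,0,0,0,0,0],[0,0,0,0,0,0]]' -1 60
```

```text
time_s: 8.6
position: [0.4834, -0.3949, 0.1094]
tcp_rot: [3.139, -0.015, 0.449]
wrist_force: [1.1, -0.3, 1.0]
finger_gap: 0.0854
time_s: 9.3
position: [0.4834, -0.395, 0.1098]
tcp_rot: [3.139, -0.015, 0.449]
wrist_force: [-0.2, 1.0, -0.1]
finger_gap: 0.0154
```

```bash
python3 -m handwheel '[[0,0,-0.06,0,0,0],[0,0,-0.08,0,0,0],[0,0,-0.08,0,0,0],[0,0,0,0,0,0]]'
python3 - <<'E'
from h import *
c=load('wrist5')[1]
print('pipe',onz(c,243,65,.05,True),'smallpin',onz(c,123,206,.01,True),'purple',onz(c,364,97,.01,True),onz(c,420,132,.01,True))
s=get_state();print(s['position'],s['tcp_rot'],s['q'])
E
```

```text
time_s: 9.7
position: [0.4811, -0.3948, 0.2212]
tcp_rot: [-3.14, -0.014, 0.449]
wrist_force: [0.3, -0.2, -1.8]
finger_gap: 0.0151
pipe [ 0.44398136 -0.21549762  0.05      ] smallpin [ 0.27959914 -0.3740875   0.01      ] purple [ 0.57397131 -0.24420837  0.01      ] [ 0.64525418 -0.2803997   0.01      ]
[ 0.48114657 -0.39478311  0.22121828] [-3.13974145 -0.01375546  0.44875802] [-0.8163671   0.2850376   1.44296477  0.01385087  1.41123116  0.30347382]
```

```bash
python3 -m handwheel '[[0.033,-0.088,0,0,0,0],[0.033,-0.088,0,0,0,0],[0.033,-0.088,0,0,0,0],[0.033,-0.088,0,0,0,0],[0.033,-0.088,0,0,0,0],[0.033,-0.088,0,0,0,0],[0.033,-0.088,0,0,0,0],[0.033,-0.088,0,0,0,0],[0,0,0,0,0,0]]' && python3 -m handwheel '[[0,0,0.02,0,0,0.0171],[0,0,0.02,0,0,0.0171],[0,0,0.02,0,0,0.0171],[0,0,0.02,0,0,0.0171],[0,0,0,0,0,0]]'; python3 -c "
from h import *
print(get_state()['q'],get_state()['torque'])"
```

```text
time_s: 10.6
position: [0.4429, -0.0073, 0.2167]
tcp_rot: [-3.135, -0.011, 0.445]
wrist_force: [0.3, -1.2, -2.3]
finger_gap: 0.0152
time_s: 11.1
position: [0.4419, -0.0055, 0.1724]
tcp_rot: [-3.131, -0.005, 0.004]
wrist_force: [1.1, 0.6, -2.0]
finger_gap: 0.0152
[-0.19375788 -0.04588748  1.9177572   0.0122084   1.26747916  1.36919612] [ 0.06519999 -0.03358745  0.00529673]
```

```bash
python3 -m handwheel '[[0,0,0.055,-0.0017,0,-0.0024],[0,0,0.055,0,0,0],[0,0,0.055,0,0,0],[0,0,0,0,0,0]]' && python3 -m handwheel '[[0,0,0.012,0,0,0],[0,0,0.006,0,0,0],[0,0,0,0,0,0]]'
```

```text
time_s: 11.5
position: [0.4427, -0.0063, 0.0882]
tcp_rot: [3.141, -0.006, 0.033]
wrist_force: [-0.2, 1.4, -1.3]
finger_gap: 0.0152
time_s: 11.8
position: [0.4439, -0.0069, 0.0812]
tcp_rot: [3.14, -0.008, 0.037]
wrist_force: [-0.4, 0.3, -3.1]
finger_gap: 0.0151
```

```bash
python3 -m handwheel '[[0,0,0.004,0,0,0],[0,0,0,0,0,0]]' && python3 -m handwheel '[[0,0,0,0,0,0],[0,0,0,0,0,0],[0,0,0,0,0,0],[0,0,0,0,0,0],[0,0,0,0,0,0],[0,0,0,0,0,0]]' 1 && python3 -m handwheel '[[0,0,-0.06,0,0,0],[0,0,-0.08,0,0,0],[0,0,-0.06,0,0,0],[-0.072,0,0,0,0,0],[0,0,0,0,0,0]]'; python3 -c "
from h import *
snap('wrist','wrist8');print(get_state()['position'],get_state()['tcp_rot'])"
```

```text
time_s: 12.0
position: [0.4447, -0.007, 0.0806]
tcp_rot: [3.14, -0.01, 0.037]
wrist_force: [0.3, -0.9, -2.8]
finger_gap: 0.015
time_s: 12.6
position: [0.4454, -0.0071, 0.0819]
tcp_rot: [3.139, -0.013, 0.038]
wrist_force: [0.1, -0.2, -0.1]
finger_gap: 0.0853
time_s: 13.1
position: [0.4066, -0.0082, 0.1848]
tcp_rot: [3.14, -0.01, 0.038]
wrist_force: [0.5, 0.4, -0.3]
finger_gap: 0.0853
[ 0.40851621 -0.00843671  0.185454  ] [ 3.13914642 -0.01252779  0.0374124 ]
```

View pics/wrist8.png

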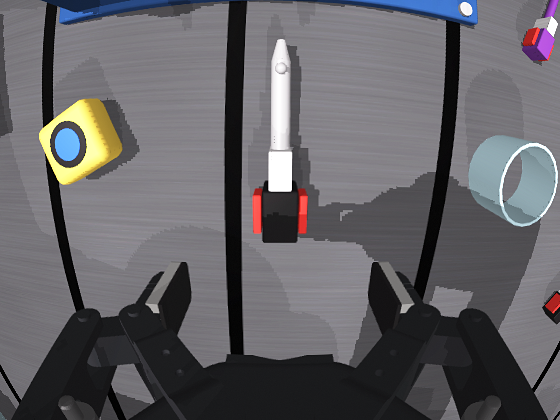

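Run:
```python
from h import *
im,c=load('wrist8');s=get_state();p=s['position'];y=s['tcp_rot'][2]
hsv=cv2.cvtColor(im,cv2.COLOR_BGR2HSV)
m=(((hsv[...,0]<6)|(hsv[...,0]>174))&(hsv[...,1]>110)&(hsv[...,2]>70)).astype(np.uint8)
k,l,st,ce=cv2.connectedComponentsWithStats(m)
for i in range(1,k):
    if st[i][4]>50: print(ce[i].round(1),st[i],onz(c,*ce[i],.022,True).round(4))
for nm,q,z in[('nose',(281,40),.018),('sh',(280,150.5),.036),('sh side',(280,150.5),.025),('neckback',(280,191),.036)]:
    print(nm,onz(c,*q,z,True).round(4))
print(p,y)
```

```text
[530.8  36.4] [522  27  18  19 211] [ 0.5737 -0.2241  0.022 ]
[257.1 210.8] [253 188  10  46 402] [0.4052 0.0074 0.022 ]
[302.2 210.8] [298 188  10  46 408] [ 0.4065 -0.0267  0.022 ]
[553.4 303.2] [545 293  15  21 184] [ 0.2975 -0.3467  0.022 ]
nose [ 0.5323 -0.0058  0.018 ]
sh [ 0.4536 -0.008   0.036 ]
sh side [ 0.452  -0.0081  0.025 ]
neckback [ 0.4252 -0.0091  0.036 ]
[ 0.40851621 -0.00843671  0.185454  ] 0.03741239824611542
```

```bash
python3 -m handwheel '[[-0.006,0.002,0.06,0,0.001,0],[0,0,0.06,0,0,0],[0,0,0.06,0,0,0],[0,0,0,0,0,0]]' && python3 -m handwheel '[[0,0,0.01,0,0,0],[0,0,0.006,0,0,0],[0,0,0,0,0,0]]'
```

```text
time_s: 13.55
position: [0.4093, -0.0101, 0.0938]
tcp_rot: [3.138, -0.024, 0.037]
wrist_force: [-0.5, -0.2, -0.1]
finger_gap: 0.0854
time_s: 13.85
position: [0.4112, -0.0103, 0.0874]
tcp_rot: [3.138, -0.025, 0.037]
wrist_force: [-0.2, -1.3, -0.4]
finger_gap: 0.0856
```

```bash
python3 -m handwheel '[[-0.012,-0.001,0.014,0,-0.004,0],[0,0,0.008,0,0,0],[0,0,0,0,0,0]]'
```

```text
time_s: 14.15
position: [0.4057, -0.0102, 0.0771]
tcp_rot: [3.137, -0.0, 0.037]
wrist_force: [-0.2, -0.2, 0.4]
finger_gap: 0.0855
```

```bash
python3 -m handwheel '[[0,0,0,0,0,0],[0,0,0,0,0,0],[0,0,0,0,0,0],[0,0,0,0,0,0],[0,0,0,0,0,0],[0,0,0,0,0,0],[0,0,0,0,0,0]]' -1 70 && python3 -m handwheel '[[0,0,-0.04,0,0,0],[0,0,-0.06,0,0,0],[0,0,0,0,0,0],[0,0,0,0,0,0]]'; python3 -c "
from h import *
snap('wrist','wrist9');snap('side','side9');s=get_state();print(s['position'],s['tcp_rot'],s['torque'])"
```

```text
time_s: 14.85
position: [0.4061, -0.0102, 0.078]
tcp_rot: [3.137, -0.002, 0.037]
wrist_force: [0.5, -0.1, -0.9]
finger_gap: 0.0279
time_s: 15.25
position: [0.4051, -0.0099, 0.1282]
tcp_rot: [3.138, 0.001, 0.037]
wrist_force: [0.3, -0.3, -3.0]
finger_gap: 0.028
[ 0.40511009 -0.00987276  0.12800024] [3.13763365e+00 1.73817765e-03 3.70178703e-02] [-0.00835184  0.06048765  0.01307492]
```

View pics/wrist9.png

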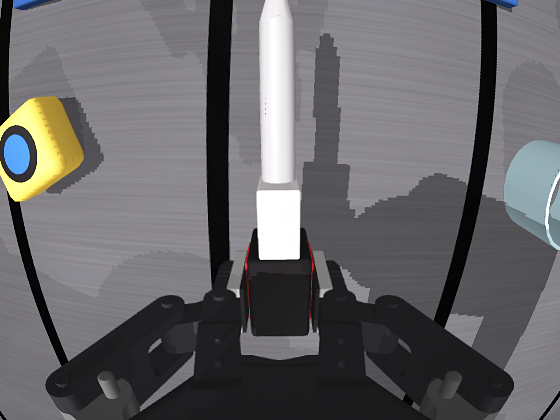

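```bash
python3 - <<'E'
from h import *
im,c=load('wrist9');s=get_state();p=s['position'];y=s['tcp_rot'][2]
X=np.array([np.cos(y),np.sin(y),0])
for lift in(-.004,0,.004):
    n=p+[0,0,-.06+lift]+X*.128; print('nose',lift,proj(c,n,True))
# shaft edges
for q,z,nm in[((278,182),.068,'shaft start top?'),((279,185),.086,'neck top front'),((279,260),.086,'neck top back'),((277.5,2),.068,'nose')]:
    P=onz(c,*q,z,True);print(nm,P.round(4),((P-p)@X).round(4),((P-p)@[np.sin(y),-np.cos(y),0]).round(4))
im=load('side9')[0];cv2.imwrite('pics/s9.png',cv2.resize(im[120:300,180:400],None,fx=3.5,fy=3.3,interpolation=cv2.INTER_CUBIC)[:600,:800])
E
python3 -m handwheel '[[0.04,0.007,-0.022,0,0,0.0029],[0.04,0.007,-0.022,0,0,0],[0,0,0,0,0,0],[0,0,0,0,0,0]]'
```

```text
nose -0.004 (np.float64(276.85775108491714), np.float64(-13.896962877235154))
nose 0 (np.float64(276.831450047307), np.float64(-17.144512548869585))
nose 0.004 (np.float64(276.80373452333697), np.float64(-20.572462645062927))
shaft start top? [ 0.451  -0.0087  0.068 ] 0.0459 0.0005
neck top front [ 0.4545 -0.0089  0.086 ] 0.0494 0.0008
neck top back [ 0.4247 -0.01    0.086 ] 0.0196 0.0008
nose [ 0.5245 -0.0057  0.068 ] 0.1195 0.0003
time_s: 15.75
position: [0.4448, -0.0155, 0.1467]
tcp_rot: [3.139, 0.008, 0.018]
wrist_force: [-0.5, -0.9, -3.3]
finger_gap: 0.0277
```

```bash
python3 -m handwheel '[[0,0.003,-0.0066,0,0.0013,0],[0,0,0,0,0,0],[0,0,0,0,0,0]]'
python3 - <<'E'
from h import *
a,ca=snap('side','side10');b,cb=snap('scene','scene10');w,cw=snap('wrist','wrist10')
s=get_state();p=s['position'];print(p,s['tcp_rot'])
sh=p+[.0485,.0,-.06];n=p+[.1285,.0015,-.06];m=[.593,-.0148,.09]
for nm,c in(('side',ca),('scene',cb)):print(nm,[np.round(proj(c,q),1) for q in(sh,n,m)])
u,v=map(int,proj(ca,n));A=cv2.resize(a[v-35:v+35,u-55:u+45],(500,350),interpolation=cv2.INTER_CUBIC);print('side crop origin',u-55,v-35)
u,v=map(int,proj(cb,n));B=cv2.resize(b[v-25:v+25,u-30:u+30],(300,250),interpolation=cv2.INTER_CUBIC);print('scene origin',u-30,v-25)
W=w[0:245,140:440]
o=np.zeros((600,800,3),np.uint8);o[:350,:500]=A;o[:250,500:]=B;o[255:500,500:]=W;cv2.imwrite('pics/c2.png',o)
E
```

```text
time_s: 16.05
position: [0.443, -0.0168, 0.1484]
tcp_rot: [3.14, 0.002, 0.018]
wrist_force: [0.1, 0.0, -2.1]
finger_gap: 0.0278
[ 0.44328759 -0.0168071   0.14864178] [3.13955853e+00 1.60749928e-03 1.82090036e-02]
side [array([274.5, 207.8]), array([301.8, 206. ]), array([309. , 205.2])]
scene [array([303.6, 224.7]), array([308.2, 244.7]), array([309.6, 250. ])]
side crop origin 246 171
scene origin 278 219
```

View pics/c2.png

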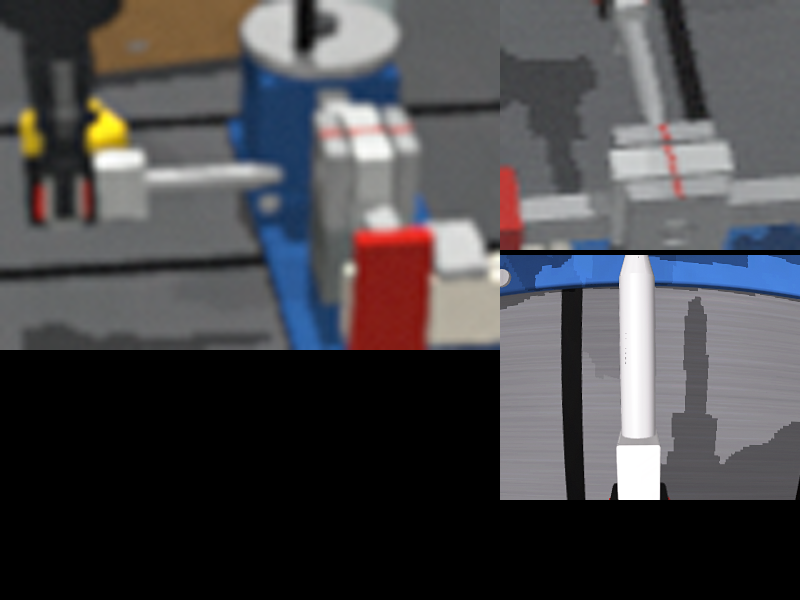

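```bash
python3 -m handwheel '[[0.01,0,-0.003,0,0,0],[0.03,0,0,0,0,0],[0.03,0,0,0,0,0],[0,0,0,0,0,0]]'; python3 -c "
from h import *
s=get_state();print(s['position'],s['tcp_rot'],s['torque'])"
```

```text
time_s: 16.6
position: [0.4802, -0.0161, 0.1507]
tcp_rot: [3.139, 0.0, 0.018]
wrist_force: [0.0, 0.3, -2.8]
finger_gap: 0.0278
[ 0.48015525 -0.01610249  0.15072426] [3.13929589e+00 3.66242485e-04 1.80254248e-02] [ 0.05536136  0.03975226 -0.02760814]
```

```bash
python3 -m handwheel '[[0.02,0,0.001,0,0,0],[0.02,0,0,0,0,0],[0.02,0,0,0,0,0],[0,0,0,0,0,0]]'; python3 -c "
from h import *
s=get_state();print(s['position'],s['tcp_rot'],s['torque'])"
```

```text
time_s: 17.0
position: [0.5124, -0.0155, 0.1501]
tcp_rot: [3.139, 0.001, 0.018]
wrist_force: [-0.5, -0.7, -2.5]
finger_gap: 0.0276
[ 0.51237981 -0.01545235  0.15011389] [3.13935053e+00 5.68560258e-04 1.81124619e-02] [0.03021357 0.09151685 0.02569514]
```

```bash
python3 -m handwheel '[[0.02,0,0,0,0,0],[0.02,0,0,0,0,0],[0.01,0,0,0,0,0],[0,0,0,0,0,0]]'; python3 -m handwheel '[[0.006,0,0,0,0,0],[0.004,0,0,0,0,0],[0,0,0,0,0,0]]'; python3 -c "
from h import *
s=get_state();print(s['position'],s['tcp_rot'],s['torque'])"
```

```text
time_s: 17.4
position: [0.5396, -0.015, 0.1499]
tcp_rot: [3.139, 0.001, 0.018]
wrist_force: [0.2, -0.1, -2.5]
finger_gap: 0.0278
time_s: 17.7
position: [0.5447, -0.0148, 0.1498]
tcp_rot: [3.139, 0.001, 0.018]
wrist_force: [0.0, 0.3, -2.5]
finger_gap: 0.0275
[ 0.5446698  -0.01477957  0.14978317] [3.13948828e+00 1.48925168e-03 1.82344245e-02] [ 0.0300789   0.08593887 -0.01395838]
```

No contact yet, so I'm pushing on gently until the force shows the shoulder seating.

```bash
python3 -m handwheel '[[0.003,0,0,0,0,0],[0.003,0,0,0,0,0],[0,0,0,0,0,0]]';  python3 -m handwheel '[[0.003,0,0,0,0,0],[0.003,0,0,0,0,0]]'
```

```text
time_s: 18.0
position: [0.5464, -0.0147, 0.1494]
tcp_rot: [3.14, 0.005, 0.018]
wrist_force: [0.5, -0.7, -1.9]
finger_gap: 0.0278
time_s: 18.2
position: [0.5472, -0.0146, 0.1488]
tcp_rot: [3.14, 0.012, 0.018]
wrist_force: [-19.7, -0.6, 7.7]
finger_gap: 0.0276
```

```bash
python3 -m handwheel '[[0,0,0,0,0,0],[0,0,0,0,0,0],[0,0,0,0,0,0],[0,0,0,0,0,0],[0,0,0,0,0,0],[0,0,0,0,0,0]]' 1 && python3 -m handwheel '[[0,0,-0.05,0,0,0],[0,0,-0.08,0,0,0],[-0.05,0,-0.08,0,0,0],[-0.09,0,0,0,0,0],[-0.05,0,0,0,0,0],[0,0,0,0,0,0],[0,0,0,0,0,0]]'
python3 - <<'E'
from h import *
s=get_state();print(s['position'],s['tcp_rot'])
a,ca=snap('side','side11');b,cb=snap('scene','scene11');w,cw=snap('wrist','wrist11')
A=cv2.resize(a[175:245,255:345],(450,350),interpolation=cv2.INTER_CUBIC)
B=cv2.resize(b[220:290,275:345],(350,350),interpolation=cv2.INTER_CUBIC)
u,v=map(int,proj(cw,[.59,-.0148,.09],True));print('mouth px',u,v)
v0=max(0,v-125);u0=max(0,u-200)
W=w[v0:v0+250,u0:u0+400];print(u0,v0)
o=np.zeros((600,800,3),np.uint8);o[:350,:450]=A;o[:350,450:]=B;o[350:350+W.shape[0],:W.shape[1]]=W;cv2.imwrite('pics/c3.png',o)
E
```

```text
time_s: 18.8
position: [0.5478, -0.0147, 0.1496]
tcp_rot: [3.14, 0.009, 0.018]
wrist_force: [0.2, 0.1, -0.2]
finger_gap: 0.0853
time_s: 19.5
position: [0.4511, -0.0162, 0.2599]
tcp_rot: [3.139, 0.008, 0.018]
wrist_force: [-0.4, -0.3, -0.2]
finger_gap: 0.0851
[ 0.45112169 -0.0161802   0.25991672] [3.13915648 0.0084398  0.01821792]
mouth px 279 19
79 0
```

View pics/c3.png

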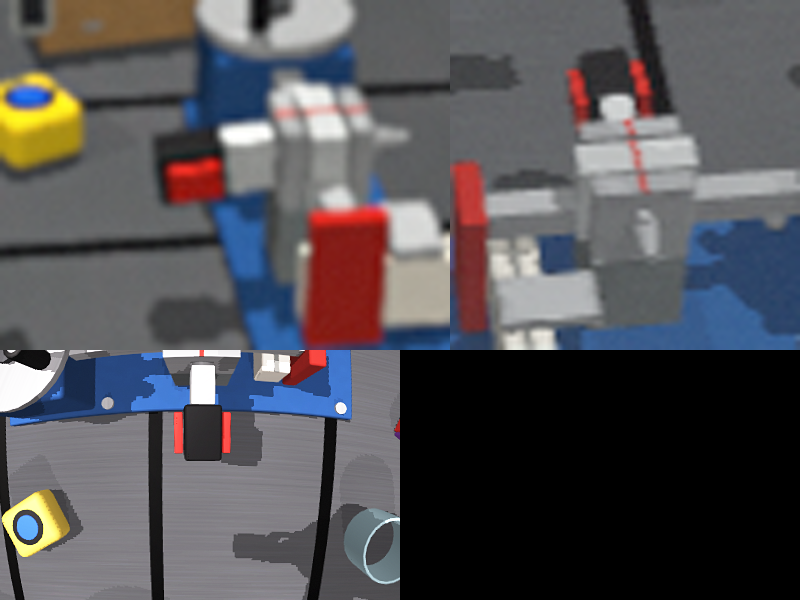

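Run:
```python
from h import *
im,c=load('wrist11');hsv=cv2.cvtColor(im,cv2.COLOR_BGR2HSV)
m=(((hsv[...,0]<6)|(hsv[...,0]>174))&(hsv[...,1]>110)&(hsv[...,2]>70)).astype(np.uint8)
k,l,st,ce=cv2.connectedComponentsWithStats(m)
for i in range(1,k):
    x,y,w,h,a=st[i]
    if a>100: print(ce[i].round(1),st[i],onz(c,*ce[i],.095,True).round(4),'edges y',onz(c,x,y+h/2,.095,True)[1].round(4),onz(c,x+w,y+h/2,.095,True)[1].round(4))
print('neck back',onz(c,281,55,.107,True).round(4),onz(c,281,55,.105,True).round(4))
```

```text
[383.8  15.6] [362   0  43  35 943] [ 0.5979 -0.0904  0.095 ] edges y -0.0738 -0.1071
[257.   82.3] [253  62   9  42 372] [ 0.5423 -0.      0.095 ] edges y 0.0028 -0.0035
[305.  82.] [301  62   9  41 367] [ 0.5432 -0.0337  0.095 ] edges y -0.0309 -0.0373
[480.6  73.6] [473  66  16  16 156] [ 0.5654 -0.1763  0.095 ] edges y -0.1686 -0.1852
[512.4 295. ] [504 287  18  17 160] [ 0.3529 -0.272   0.095 ] edges y -0.2585 -0.2888
neck back [ 0.5606 -0.0164  0.107 ] [ 0.5609 -0.0164  0.105 ]
```

```bash
python3 -c "
from h import *
print(ctrl.finish_job(),get_state()['time_s'])"
```

```text
the job is handed in; nothing more can be done
the job is handed in; nothing more can be done
```

I cranked the handwheel about 307° clockwise, then took the pin from the rack by its neck and set it down on the bench. I regripped it by its red buttons, pushed it through the clevis and slide until the shoulder seated, and let go. The job was handed in at about 20 s on the robot's clock; no verdict is reported.

**Alignment:** after cranking, the slide's red line was within about 0.1 mm of the clevis lines. In the last side and scene pictures the lines still ran straight.

**Insertion:** the pin went in with almost no force, then met firm contact at about 20 N where the shoulder should seat. In the last picture the shoulder sits against the clevis and the nose shows behind the far cheek.

**Lock:** the buttons measured about 40 mm over both, so they are fully out. They could only spring out fully if the balls are behind the far cheek.

**Robot and bystanders:** the arm stood well clear when I handed in, with near-zero wrist force. The tape measure and pipe ring looked unmoved. The spray bottle was not in my last crops, but the arm never went near it.

**Disagreement:** estimates of the shoulder's position along the hole spread over several millimetres. The buttons put it 2 mm short of the clevis face, a rough neck-edge reading about 4 mm short, and the arm's position at contact about 3 mm past it. I relied on the contact force and the sprung buttons instead.

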